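# Start the dust extractor at its control box

### The arm

A 6-joint arm with a two-finger parallel gripper is mounted at the origin on a cart in front of the work surface, level with it; the furniture and walls round the work are solid. World frame = base frame: x ahead of the robot, y to its left, z up, the work surface at z = 0. Lengths are in m, angles in rad, forces in N, time in s.
With the tool pointing down it reaches from about 0.35 to 0.775 m from the base axis. Payload 7.3 kg.
Tool frame: the origin (TCP) lies at the very end of the fingers, on their centre line; the grasp point (between the pads) lies 19 mm behind it; z points along the fingers, y is the line along which they close (so a half turn about z gives the same grasp; the last joint's range is limited). The gripper opens to 92 mm and grips with 3 to 60 N. Pads are 19 mm wide; open, the fingers measure 130 mm over their backs; the gripper's body (75 mm by 190 mm) begins 47 mm behind the grasp point.
Start: joints at [1.019, 0.342, 1.524, -0, 1.275, -0.146], TCP at [0.207, 0.482, 0.227] pointing down, gripper open.
Joint ranges: [-2.53, 2.53], [-0.77, 2.02], [0.04, 2.7], [-1, 4.14], [0.28, 2.66], [-3.11, 3.11]. Speed limits (rad/s): [2.57, 2.57, 3.14, 3.14, 3.14, 3.14].

### API

Orientations are given as [roll, pitch, yaw] about the fixed x, y, z axes, in that order (R = Rz(yaw) Ry(pitch) Rx(roll)).
In Python, from cell import observe, read_camera, get_calibration, hand_in, search_frame gives the robot as it stands.
- The arm moves only by the tool step_arm, never from a script. Its argument "commands" is a list of rows, each an object with "translation": the shift along the tool's x, y, z in mm, a list of three; "roll": the turn about the tool's z in rad. In form: [{"translation": [x, y, z], "roll": roll}, ...]. A call has 1 to 20 rows; each row shifts and turns the commanded pose from where the row before left it, along the tool's axes as they then stand; what a row does not reach is not made up. A row lasts 1/12 s, in which the tool goes at most 41.7 mm and 7.16 degrees, less where a joint would pass 70% of its speed; a pose out of reach is approached as far as the arm can. A call is refused whole if a number of a shift passes 41.7 or a number of a turn 0.125, either way. A call with a gripper value outside its range is refused whole. "fingers" is the opening, from 0 (shut) to 1 (fully open), set as the call begins (left out, the last holds). The fingers move at their own pace and stop on an object; "grip_force" is the grip in N (left out, the last holds). Time passes only in rows, so rows that do not move let the fingers close. It gives the time, the measured TCP pose, the force, the opening and the grip force at its end, in the units of the state.
- observe(): the state, without advancing time (a new reading comes with each control period).
- read_camera(name): name is "scene" or "top" or "wrist"; returns the picture (384x512x3 uint8, red, green, blue); there is no depth.
- get_calibration(name): a dict with "camera_matrix" (3x3 intrinsics, pixels), "dist_coeffs" ([k1, k2, p1, p2, k3] as OpenCV has them; the pictures are not rectified), "world_from_camera" (4x4, takes a point from camera to world coordinates). Camera axes: x right, y up, looking along -z (the intrinsics and any distortion apply to the point x, -y, -z); pixel columns grow to the right and rows downward; lengths in m; the calibration is good to about 2 mm. A picture is of the moment at which its call begins: read the wrist's pose just before it. get_calibration takes no time and is no camera call; for the wrist camera it gives the pose at the moment of the call.
- hand_in(): hands the job in; it is judged then, once.
Trained networks look in the newest picture that a camera, given by its name, has taken for a name from the list of things; names that differ only in an ending like _2 or _b are one class to them, and where a whole thing is asked for, a point or a joint stands for the part that bears it (a point fixed in the world has none). Each returns a list of dicts, best first, with "confidence" (0 to 1); they miss things now and then, are a little off and sometimes report something else, mostly with a low value. They report only what shows in the picture. A call takes as long as a camera call. They do not tell look-alikes from the thing itself.
- search_frame(camera, name): "at" ([x, y, z] in m, in world coordinates, good to about 4 mm: the middle of the surface that is visible of it).
The state is a dict: "time": time; "qpos": joint angles; "qvel": joint speeds; "joint_efforts": joint torques, N m; "tool_pos": TCP position; "tool_rot": TCP orientation; "contact_force": force on the tool from outside, world axes, zero at the start; "torque": the same for the moment, N m; "opening": finger opening in m; "grip_force": force on a finger pad.
Only numpy, scipy, OpenCV 4.12 (cv2) and the standard library are available. Lean on these libraries where they do the work, as an engineer would, in place of code of your own. Each camera call takes 0.05 s, during which the arm holds its last target. There are 200 camera calls.

### The job

Start the dust extractor from the grey control box using only the fingertips: first rock the black rocker fully over to on by pushing its raised, white-striped end down, then press the blue reset button fully in and let it come back, and last push the green start button fully in, where it stays. Never press the red stop button, and leave the whetstone, the wooden blank and the steel collet beside the box where they are; nothing is to be picked up.

Things in the scene. Friction and masses are not known exactly. Their poses are not given: they have to be found in the camera images.
- control_box: Grey control box, 190 x 190 mm, flat top 50 mm above the table, fixed. Origin: centre of its underside; z up, x roughly away from the robot (turned up to 0.45 rad). Its four controls are centred 44 mm from its middle in x and in y; which stands in which corner changes, but all keep the box's axes.
- rocker (a joint): 0 rad = off: the near (-x) half lies level, the far (+x) half with the white stripe slopes up, its end 8 mm above the pivot. 0.30 rad = on: the far half is pushed down level and the near half slopes up. 2 to 3 N at the raised end turns it; it stays where it is left. Push the far half only: a finger that overlaps the near half blocks it.
- rocker_base: Grey frame, 66 x 42 x 4 mm, of the black rocker switch, fixed on the box top. Origin: centre of its underside, on the box top; axes as the box. The rocker is 56 mm long along x and 30 mm wide; its two flat halves form a shallow V that meets at the pivot, 14 mm above this origin.
- rocker_pad (a point): Point on the surface of the rocker's striped far half, 18 mm from the pivot, on the centre line: the place to push down. It moves with the rocker: about 19 mm above the box top when off, 14 mm when on. Its axes turn with the rocker.
- blue (a joint): Travel of the blue reset button: 0 = out, 0.006 m = fully in. Sprung: 2 N to start it, 4.4 N fully in; it springs back when released.
- blue_top (a point): Centre of the flat top of the blue round button, 32 mm across, in a 48 mm steel ring 6 mm high; the top is 17 mm above the box top when out. z up.
- green (a joint): Travel of the green start button: 0 = out, 0.006 m = fully in. It needs about 3.5 N all the way and stays in where it is left.
- green_top (a point): Centre of the flat top of the green round button, same size as the blue one, 17 mm above the box top when out.
- red (a joint): Travel of the red stop button: 0 = out, 0.006 m = fully in. Sprung, 3.5 N to start it. Not to be pressed.
- red_top (a point): Centre of the top of the red mushroom button, 40 mm across, on a yellow ring; 24 mm above the box top, the tallest control.
- whetstone: Loose grey whetstone, 33 x 68 x 27 mm, on the table at the box's +y side. Origin: centre of its underside.
- light_blank: Loose light square wooden blank, 27 x 120 x 27 mm, on the table behind the box. Origin: centre of its underside; long along its y.
- collet: Loose steel collet, 25 mm across and 40 mm high, standing on the table at the box's -y side. Origin: centre of its underside.
Things that resemble listed ones, but are neither listed nor needed, are in the scene too. What is shaped like the collet but orange or turquoise is not meant.

How it is judged:
On the way, in this order (a step that is already met when the one before it is completed fails the run):
1. the rocker is fully over to on (value of joint rocker above 0.26 rad), for 0.1 s.
2. then the blue button is pressed in (value of joint blue above 0.0042 m), for 0.05 s.
3. the blue button is let out again (value of joint blue below 0.0015 m), for 0.05 s.
4. last, the green button is in (value of joint green above 0.0045 m), for 0.1 s.
At the end, for the whole second after the job is handed in: The rocker is on (over 0.26 of 0.30 rad), the green button is in (over 4.5 of 6 mm), the blue and the red button are out (within 1.5 mm), and the whetstone, the blank and the collet lie at rest within 20 mm of where they stood (value of joint rocker above 0.26 rad and value of joint green above 0.0045 m and value of joint each of blue, red below 0.0015 m and distance of each of whetstone, light_blank, collet from where it was at the start of the episode below 0.02 m and linear speed of each of whetstone, light_blank, collet below 0.02 m/s); the robot touches nothing.
It fails at once if the red stop button is pressed by more than 2 mm (value of joint red above 0.002 m).
It fails at once if the blue or the green button is pressed (over 2 mm) before the rocker is on (value of joint rocker below 0.24 rad and value of joint any of blue, green above 0.002 m).
It fails at once if a bystander is moved by more than 20 mm, or lifted (distance of any of whetstone, light_blank, collet from where it was at the start of the episode above 0.02 m or height (world z) of any of whetstone, light_blank, collet above 0.012 m).
It also fails if it takes over 38 s, if anything falls off the work surface, if the arm or the gripper's body presses on something with over 40 N, if the wrist force passes 120 N, or if a joint passes its speed limit or range.

## Working session

There is one attempt and no reset: what is moved stays moved. The work goes in short steps, Python scripts to look and compute and a tool call to move; the robot and the scene stay as the last step left them, time stands still between calls to the robot, and variables do not carry over. Pictures are saved under pics/ and viewed, at most 10 in all, crops included, and the job is handed in when it is done.

Besides the shell and the picture viewer there is one more tool, called after "Emit:" as name([rows], argument=value, ...), one row to a line, values as JSON. step_arm: Moves the arm, as the interface text tells. Its arguments: {"type":"object","properties":{"commands":{"type":"array"},"fingers":{"type":"number"},"grip_force":{"type":"number"}},"required":["commands"]}

```bash
mkdir -p pics
python3 - <<'E'
from cell import *
import cv2,numpy as np
ims=[]
for c in ("top","scene"):
    im=read_camera(c); cv2.imwrite(f"pics/{c}0.png",im[:,:,::-1])
    for n in ("control_box","rocker_base","rocker_pad","blue_top","green_top","red_top","whetstone","light_blank","collet"):
        r=search_frame(c,n)
        print(c,n,[(np.round(d["at"],3).tolist(),round(d["confidence"],2)) for d in r[:3]])
s=observe();print(s["time"],s["tool_pos"],s["tool_rot"],s["opening"],s["contact_force"])
E
```

```text
top control_box [([0.514, -0.059, 0.046], 0.86)]
top rocker_base [([0.563, -0.011, 0.063], 0.7)]
top rocker_pad [([0.566, -0.018, 0.067], 0.6)]
top blue_top [([0.467, -0.094, 0.067], 0.48)]
top green_top [([0.561, -0.013, 0.064], 0.66), ([0.554, -0.104, 0.07], 0.65)]
top red_top [([0.476, -0.005, 0.072], 0.8)]
top whetstone [([0.546, 0.082, 0.027], 0.93)]
top light_blank [([0.65, -0.095, 0.034], 0.57), ([0.462, -0.09, 0.069], 0.22)]
top collet [([0.464, -0.249, 0.038], 0.66), ([0.516, -0.22, 0.039], 0.62)]
scene control_box [([0.49, -0.108, 0.046], 0.68)]
scene rocker_base [([0.558, -0.022, 0.069], 0.94), ([0.552, 0.083, 0.025], 0.51)]
scene rocker_pad [([0.644, -0.114, 0.026], 0.74), ([0.569, -0.022, 0.067], 0.51)]
scene blue_top [([0.462, -0.097, 0.067], 0.61)]
scene green_top [([0.55, -0.109, 0.066], 0.74)]
scene red_top [([0.474, -0.015, 0.071], 0.59)]
scene whetstone [([0.551, 0.085, 0.025], 0.68), ([0.644, -0.115, 0.029], 0.31)]
scene light_blank [([0.643, -0.117, 0.03], 0.66)]
scene collet [([0.64, -0.116, 0.03], 0.71), ([0.395, -0.229, 0.032], 0.68), ([0.515, -0.228, 0.034], 0.61)]
1.0 [0.20723499 0.48238681 0.22674992] [3.14148855e+00 4.21519752e-06 2.73581594e+00] 0.09168608704561629 [ 0.47264832  0.4203249  -0.41469735]
```

View pics/top0.png

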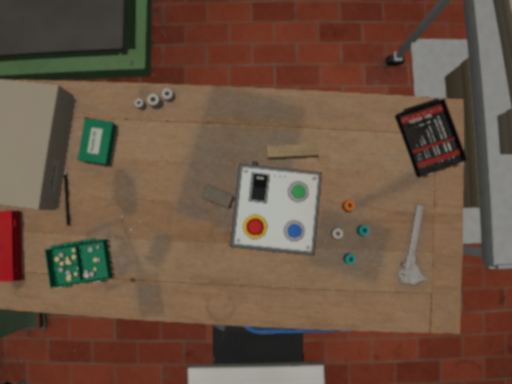

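View pics/scene0.png

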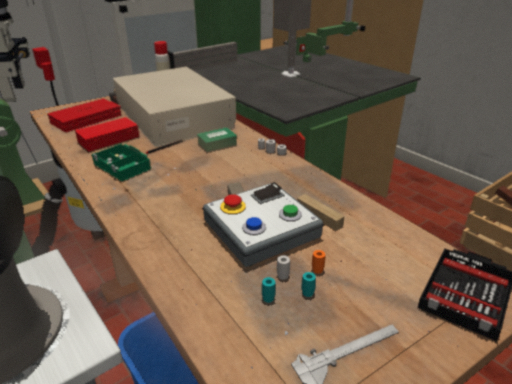

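The rocker is at the far left of the box (260,187 in the top view), green far right (298,190), red near left (255,227), blue near right (294,231). The grey collet is at (337,233), with orange and turquoise decoys around it. Next I'll refine the button centres by colour.

```bash
cat > h.py <<'E'
from cell import *
import cv2,numpy as np
def ray(c,uv,z):
    k=get_calibration(c);T=np.array(k["world_from_camera"])
    p=cv2.undistortPoints(np.array([[uv]],float),np.array(k["camera_matrix"]),np.array(k["dist_coeffs"]))[0,0]
    d=T[:3,:3]@[p[0],-p[1],-1];o=T[:3,3]
    return (o+d*(z-o[2])/d[2])[:2]
def blobs(im,box):
    h=cv2.cvtColor(im,cv2.COLOR_RGB2HSV);H,S,V=cv2.split(h);m0=np.zeros(H.shape,bool);m0[box[1]:box[3],box[0]:box[2]]=1
    o={}
    for n,m in dict(red=((H<8)|(H>172))&(S>150),green=(H>45)&(H<85)&(S>100),blue=(H>100)&(H<125)&(S>120)).items():
        k,l,st,ce=cv2.connectedComponentsWithStats((m&m0).astype(np.uint8))
        if k>1:
            i=1+st[1:,4].argmax(); o[n]=(ce[i],st[i,4])
    return o
B=dict(rocker=(44,44),green=(44,-44),red=(-44,44),blue=(-44,-44))
def fit(P):  # 2D rigid fit
    a=np.array([B[n] for n in P])/1e3;b=np.array([P[n] for n in P]);ac=a-a.mean(0);bc=b-b.mean(0)
    t=np.arctan2((ac[:,0]*bc[:,1]-ac[:,1]*bc[:,0]).sum(),(ac*bc).sum())
    R=np.array([[np.cos(t),-np.sin(t)],[np.sin(t),np.cos(t)]])
    c=b.mean(0)-R@a.mean(0); return c,t,R,b-(a@R.T+c)
E
python3 - <<'E'
from h import *
Z=dict(red=.074,green=.067,blue=.067)
for c,box in (("top",(225,155,335,260)),("scene",(200,180,325,250))):
    o=blobs(read_camera(c),box);P={n:ray(c,o[n][0],Z[n]) for n in o}
    print(c,{n:(o[n][0].round(1),o[n][1],P[n].round(4)) for n in o})
    f=fit(P);print(f[0],f[1],(f[3]*1e3).round(1))
    for n,q in dict(pad=(.062,.044),blue=B["blue"],green=B["green"]).items():
        q=np.array(q); q=q/1e3 if abs(q[0])>1 else q
        print(n,(f[0]+f[2]@q).round(4))
E
```

```text
top {'red': (array([254.6, 226.3]), np.int32(183), array([ 0.4758, -0.0064])), 'green': (array([298.2, 190.9]), np.int32(124), array([ 0.5515, -0.1041])), 'blue': (array([294.2, 230.5]), np.int32(126), array([ 0.4647, -0.0931]))}
[ 0.51374997 -0.05513949] -0.12607777160365338 [[ 0.2 -0.4]
 [-0.3  0.3]
 [ 0.2  0.2]]
pad [ 0.5808 -0.0193]
blue [ 0.4646 -0.0933]
green [ 0.5519 -0.1043]
scene {'red': (array([232.1, 200. ]), np.int32(159), array([ 0.4695, -0.016 ])), 'green': (array([290. , 209.9]), np.int32(121), array([ 0.5468, -0.1114])), 'blue': (array([253.5, 223.2]), np.int32(144), array([ 0.4595, -0.1014]))}
[ 0.50815652 -0.06331247] -0.11018248047081132 [[ 0.3 -1.2]
 [-0.2  0.4]
 [-0.1  0.8]]
pad [ 0.5746 -0.0264]
blue [ 0.4596 -0.1022]
green [ 0.5471 -0.1119]
```

Emit:
step_arm([
  {"translation": [-12,-9,0],"roll": 0},
  {"translation": [-26,-18.5,0],"roll": 0},
  {"translation": [-26,-18.5,0],"roll": 0},
  {"translation": [-26,-18.5,0],"roll": 0},
  {"translation": [-26,-18.5,0],"roll": 0},
  {"translation": [-26,-18.5,0],"roll": 0},
  {"translation": [-26,-18.5,0],"roll": 0},
  {"translation": [-26,-18.5,0],"roll": 0},
  {"translation": [-26,-18.5,0],"roll": 0},
  {"translation": [-26,-18.5,0],"roll": 0},
  {"translation": [-26,-18.5,0],"roll": 0},
  {"translation": [-26,-18.5,0],"roll": 0},
  {"translation": [-26,-18.5,0],"roll": 0},
  {"translation": [-26,-18.5,0],"roll": 0},
  {"translation": [-26,-18.5,0],"roll": 0},
  {"translation": [-26,-18.5,0],"roll": 0},
  {"translation": [-26,-18.5,0],"roll": 0},
  {"translation": [-26,-18.5,0],"roll": 0},
  {"translation": [-26,-18.5,0],"roll": 0},
  {"translation": [-26,-18.5,0],"roll": 0},
], fingers=0, grip_force=10)

```text
time: 2.77
tool_pos: [0.5304, -0.0501, 0.2268]
tool_rot: [3.141, 0.0, 2.736]
contact_force: [1.6, 0.4, -0.4]
opening: 0.0004
grip_force: 0.0
```

Emit:
step_arm([
  {"translation": [0,0,0],"roll": -0.1},
  {"translation": [0,0,0],"roll": -0.1},
  {"translation": [0,0,0],"roll": -0.086},
  {"translation": [0,0,0],"roll": 0},
  {"translation": [0,0,0],"roll": 0},
])

```text
time: 3.18
tool_pos: [0.5298, -0.0486, 0.2267]
tool_rot: [3.141, -0.0, 3.019]
contact_force: [0.4, -0.9, -0.2]
opening: 0.0006
grip_force: 0.0
```

Run:
```python
from h import *
s=observe();print(s["time"],s["tool_pos"],s["tool_rot"],s["opening"],s["contact_force"])
im=read_camera("wrist");cv2.imwrite("pics/w1.png",im[:,:,::-1])
Z=dict(red=.074,green=.067,blue=.067)
o=blobs(im,(0,0,512,384));P={n:ray("wrist",o[n][0],Z[n]) for n in o}
print({n:(o[n][0].round(1),o[n][1],P[n].round(4)) for n in o})
f=fit(P);print(f[0],f[1],(f[3]*1e3).round(1))
for n in ("rocker_pad","rocker_base","blue_top","green_top","red_top"):
    print(n,[(np.round(d["at"],3).tolist(),round(d["confidence"],2)) for d in search_frame("wrist",n)[:2]])
```

```text
3.1833 [ 0.52981483 -0.0485805   0.2266739 ] [ 3.14146311e+00 -4.10456142e-05  3.01910843e+00] 0.0006203290103527607 [ 0.35860602 -0.85161692 -0.18210794]
{'red': (array([290.5, 122.1]), np.int32(1155), array([ 0.4776, -0.0077])), 'green': (array([205.9, 204.9]), np.int32(659), array([ 0.5532, -0.1045])), 'blue': (array([202.7, 121.8]), np.int32(758), array([ 0.4671, -0.0935]))}
[ 0.51567062 -0.05584208] -0.12380926558302373 [[ 0.2 -1. ]
 [-0.7  0.4]
 [ 0.5  0.6]]
rocker_pad [([0.563, -0.018, 0.068], 0.87), ([0.473, -0.001, 0.076], 0.37)]
rocker_base [([0.56, -0.009, 0.063], 0.64)]
blue_top [([0.47, -0.091, 0.066], 0.89)]
green_top [([0.551, -0.105, 0.068], 0.77)]
red_top [([0.473, -0.002, 0.076], 0.81), ([0.547, 0.073, 0.026], 0.64)]
```

View pics/w1.png

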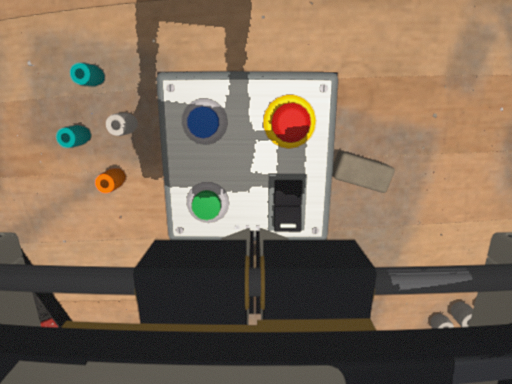

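Wrist view: blue (203,122), red (290,122), green (206,205), rocker (288,203) with the white stripe at its far end (288,226). This agrees with the top-camera fit to about 2 mm, so I'll move over the rocker pad.

Emit:
step_arm([
  {"translation": [-16,12,0],"roll": 0},
  {"translation": [-17,12,0],"roll": 0},
  {"translation": [-16,11.5,0],"roll": 0},
  {"translation": [0,0,20],"roll": 0},
  {"translation": [0,0,30],"roll": 0},
  {"translation": [0,0,30],"roll": 0},
  {"translation": [0,0,30],"roll": 0},
  {"translation": [0,0,20],"roll": 0},
  {"translation": [0,0,10],"roll": 0},
  {"translation": [0,0,0],"roll": 0},
  {"translation": [0,0,0],"roll": 0},
])

```text
time: 4.4
tool_pos: [0.5832, -0.0192, 0.0872]
tool_rot: [3.142, 0.001, 3.022]
contact_force: [0.9, -0.3, -0.0]
opening: 0.0005
grip_force: 0.0
```

Run:
```python
from h import *
s=observe();print(s["time"],s["tool_pos"],s["tool_rot"],s["contact_force"])
im=read_camera("wrist");cv2.imwrite("pics/w2.png",im[:,:,::-1])
```

```text
4.4 [ 0.58316063 -0.01921548  0.08724528] [3.14152814e+00 5.14004073e-04 3.02158329e+00] [ 0.87488867 -0.31201966 -0.03076077]
```

View pics/w2.png

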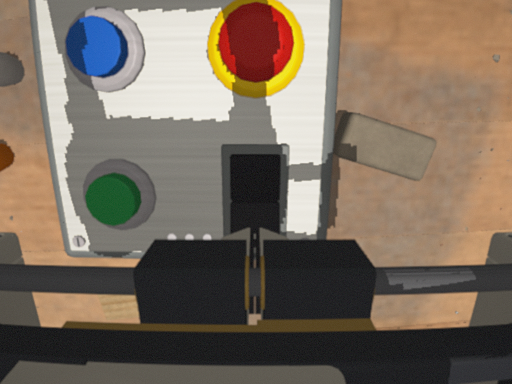

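Fingertips sit centred over the rocker's far half, with the pivot crease at (255,203) and the tips beyond it at (250,235). Pushing down.

Emit:
step_arm([
  {"translation": [0,0,6],"roll": 0},
  {"translation": [0,0,6],"roll": 0},
  {"translation": [0,0,3],"roll": 0},
  {"translation": [0,0,3],"roll": 0},
  {"translation": [0,0,2],"roll": 0},
  {"translation": [0,0,2],"roll": 0},
  {"translation": [0,0,0],"roll": 0},
  {"translation": [0,0,0],"roll": 0},
])

```text
time: 5.12
tool_pos: [0.5826, -0.0192, 0.0647]
tool_rot: [3.142, -0.0, 3.022]
contact_force: [1.1, -0.6, -0.1]
opening: 0.0005
grip_force: 0.7
```

Emit:
step_arm([
  {"translation": [0,0,1],"roll": 0},
  {"translation": [0,0,0],"roll": 0},
  {"translation": [0,0,0],"roll": 0},
])

```text
time: 5.37
tool_pos: [0.5826, -0.0192, 0.0642]
tool_rot: [3.142, 0.0, 3.022]
contact_force: [0.1, 0.4, 5.6]
opening: 0.0
grip_force: 2.7
```

Emit:
step_arm([
  {"translation": [0,0,1],"roll": 0},
  {"translation": [0,0,0],"roll": 0},
  {"translation": [0,0,0],"roll": 0},
])

```text
time: 5.62
tool_pos: [0.5827, -0.0192, 0.0641]
tool_rot: [-3.142, 0.001, 3.022]
contact_force: [-2.0, -0.1, 11.7]
opening: 0.0002
grip_force: 5.9
```

The stop was reached at 64 mm height, as expected for the level position. On to blue.

Emit:
step_arm([
  {"translation": [0,0,-10],"roll": 0},
  {"translation": [0,0,-25],"roll": 0},
  {"translation": [0,0,-5],"roll": 0},
  {"translation": [17.9,-14.7,0],"roll": 0},
  {"translation": [17.9,-14.7,0],"roll": 0},
  {"translation": [17.9,-14.7,0],"roll": 0},
  {"translation": [17.9,-14.7,0],"roll": 0},
  {"translation": [17.9,-14.7,0],"roll": 0},
  {"translation": [17.9,-14.7,0],"roll": 0},
  {"translation": [0,0,0],"roll": 0},
  {"translation": [0,0,10],"roll": 0},
  {"translation": [0,0,0],"roll": 0},
])

```text
time: 6.62
tool_pos: [0.4648, -0.0937, 0.0917]
tool_rot: [3.141, -0.002, 3.021]
contact_force: [-1.3, 0.1, 0.7]
opening: 0.0006
grip_force: 0.0
```

Run:
```python
from h import *
s=observe();print(s["time"],s["tool_pos"],s["tool_rot"],s["contact_force"])
im=read_camera("wrist");im2=read_camera("top")[150:265,220:340]
im2=cv2.resize(im2,(400,384),interpolation=cv2.INTER_CUBIC)
cv2.imwrite("pics/w3.png",np.hstack([im[:,:400],im2])[:,:,::-1])
```

```text
6.6167 [ 0.4647973  -0.09373559  0.09173226] [ 3.14091592e+00 -1.87877305e-03  3.02097449e+00] [-1.26475892  0.13157078  0.74400484]
```

View pics/w3.png

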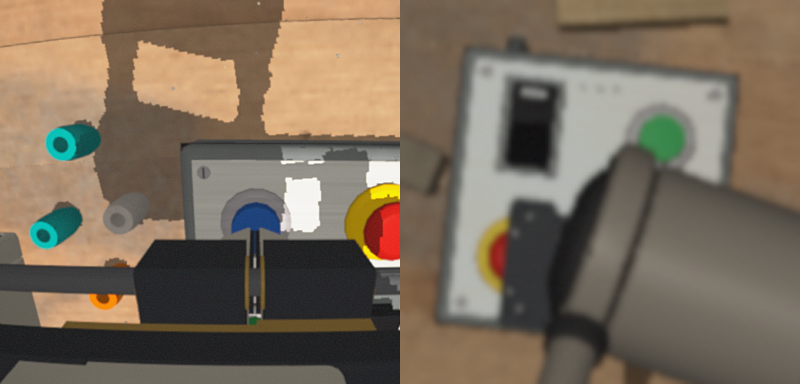

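Fingertips are centred over blue (255,220 in the wrist view), and the top view shows the rocker with the lit far half pushed level. Pressing blue.

Emit:
step_arm([
  {"translation": [0,0,10],"roll": 0},
  {"translation": [0,0,10],"roll": 0},
  {"translation": [0,0,4],"roll": 0},
  {"translation": [0,0,3],"roll": 0},
  {"translation": [0,0,2],"roll": 0},
  {"translation": [0,0,1],"roll": 0},
  {"translation": [0,0,1],"roll": 0},
  {"translation": [0,0,0],"roll": 0},
  {"translation": [0,0,0],"roll": 0},
])

```text
time: 7.47
tool_pos: [0.4657, -0.0938, 0.062]
tool_rot: [3.141, 0.0, 3.022]
contact_force: [-0.9, 3.2, 4.3]
opening: 0.0005
grip_force: 2.0
```

Emit:
step_arm([
  {"translation": [0,0,1],"roll": 0},
  {"translation": [0,0,1],"roll": 0},
  {"translation": [0,0,0],"roll": 0},
  {"translation": [0,0,0],"roll": 0},
])

```text
time: 7.8
tool_pos: [0.4658, -0.0939, 0.061]
tool_rot: [-3.141, 0.001, 3.022]
contact_force: [-4.1, 3.7, 17.3]
opening: 0.0006
grip_force: 8.5
```

Blue bottomed out at 61 mm. Lift off and go to green, 88 mm along the box's x.

Emit:
step_arm([
  {"translation": [0,0,-10],"roll": 0},
  {"translation": [0,0,-22],"roll": 0},
  {"translation": [0,0,0],"roll": 0},
  {"translation": [-18,0,0],"roll": 0},
  {"translation": [-25,0,0],"roll": 0},
  {"translation": [-25,0,0],"roll": 0},
  {"translation": [-20,0,0],"roll": 0},
  {"translation": [0,0,0],"roll": 0},
  {"translation": [0,0,0],"roll": 0},
])

```text
time: 8.55
tool_pos: [0.5532, -0.1047, 0.0908]
tool_rot: [-3.141, -0.0, 3.022]
contact_force: [-0.5, -0.8, -0.3]
opening: 0.0007
grip_force: 0.0
```

Run:
```python
from h import *
s=observe();print(s["time"],s["tool_pos"],s["tool_rot"],s["contact_force"])
im=read_camera("wrist")
cv2.imwrite("pics/w4.png",im[:,:,::-1])
```

```text
8.55 [ 0.55318719 -0.10469457  0.09076868] [-3.14143753e+00 -3.55529960e-04  3.02199547e+00] [-0.47613872 -0.80944148 -0.25734998]
```

View pics/w4.png

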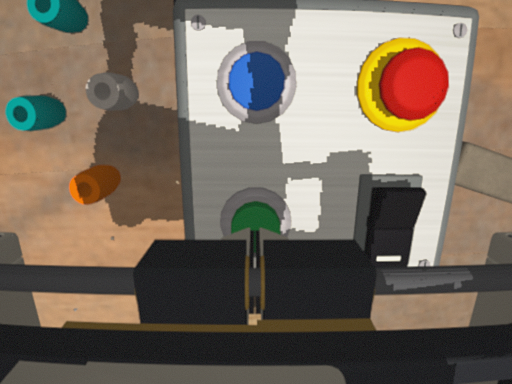

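The rocker's near half is raised (395,205), so it is on. Blue is out (257,80) and the fingers are centred on green (255,220). Pressing green.

Emit:
step_arm([
  {"translation": [0,0,10],"roll": 0},
  {"translation": [0,0,10],"roll": 0},
  {"translation": [0,0,4],"roll": 0},
  {"translation": [0,0,3],"roll": 0},
  {"translation": [0,0,2],"roll": 0},
  {"translation": [0,0,1],"roll": 0},
  {"translation": [0,0,1],"roll": 0},
  {"translation": [0,0,1],"roll": 0},
  {"translation": [0,0,0],"roll": 0},
  {"translation": [0,0,0],"roll": 0},
])

```text
time: 9.43
tool_pos: [0.5526, -0.1043, 0.0612]
tool_rot: [-3.141, -0.0, 3.022]
contact_force: [-7.0, 2.1, 13.8]
opening: 0.0005
grip_force: 6.5
```

Green bottomed out at 61 mm. Retreat upward and check.

Emit:
step_arm([
  {"translation": [0,0,0],"roll": 0},
  {"translation": [0,0,-5],"roll": 0},
  {"translation": [0,0,-15],"roll": 0},
  {"translation": [0,0,-30],"roll": 0},
  {"translation": [0,0,-30],"roll": 0},
  {"translation": [-20,0,-30],"roll": 0},
  {"translation": [-20,0,-20],"roll": 0},
  {"translation": [0,0,0],"roll": 0},
  {"translation": [0,0,0],"roll": 0},
  {"translation": [0,0,0],"roll": 0},
])

```text
time: 10.27
tool_pos: [0.5918, -0.1089, 0.1885]
tool_rot: [3.141, -0.002, 3.022]
contact_force: [-0.8, -0.2, -0.3]
opening: 0.0001
grip_force: 0.0
```

Run:
```python
from h import *
s=observe();print(s["time"],s["tool_pos"],s["contact_force"])
im=read_camera("wrist")
cv2.imwrite("pics/w5.png",im[:,:,::-1])
```

```text
10.2667 [ 0.5917859  -0.10894517  0.18853444] [-0.76425128 -0.19131635 -0.28282756]
```

View pics/w5.png

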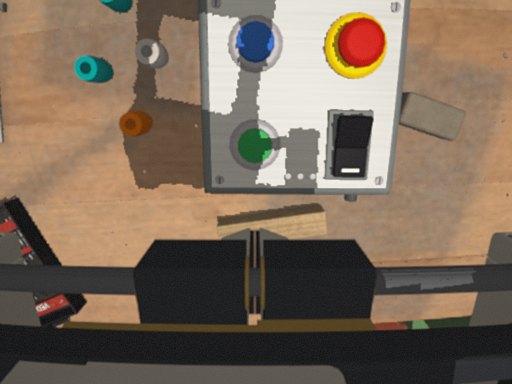

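The picture shows the rocker on (350,145), green in (255,146), blue and red out, and the whetstone, blank and collet in place with the arm clear. Handing in.

```bash
python3 -c "
from cell import *
print(hand_in())"
```

```text
the job is handed in; nothing more can be done
None
```

I handed the job in at about 10 s: rocker on, blue pressed and released, green left in, red not pressed, and whetstone, blank and collet not touched; the hand-in returned no verdict.

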